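# Stroke the organiser's row of lids shut

### The arm

A 6-joint arm with a two-finger parallel gripper is mounted at the origin on the work surface. World frame = base frame: x ahead of the robot, y to its left, z up, the work surface at z = 0. Lengths are in m, angles in degrees, forces in N, time in s.
With the tool pointing down it reaches from about 0.425 to 0.95 m from the base axis. Payload 3.5 kg.
Tool frame: the origin (TCP) lies between the finger pads; the fingertips stand 22 mm ahead of it and the grasp point (between the pads) lies 3 mm ahead of it (tip_reach is the distance from the TCP to the fingertips, in m); z points along the fingers, y is the direction in which the jaws open and shut (so a half turn about z gives the same grasp; the last joint's range is limited). The gripper opens to 85 mm and grips with 20 to 120 N. Pads are 22 mm wide; open, the fingers measure 114 mm over their backs; the gripper's body (76 mm by 85 mm) begins 54 mm behind the grasp point. The pads swing forward as they close: fully open they stand 13 mm farther back than shut.
Start: joints at [68.468, 16.404, 90.338, -0, 73.258, -8.594], TCP at [0.151, 0.658, 0.253] pointing down, gripper open.
Joint ranges: [-158.93, 158.93], [-51.34, 127.21], [12.03, 142.37], [-87.48, 267.48], [13.55, 161.25], [-162.69, 162.69]. Speed limits (degrees/s): [159.86, 159.86, 180, 180, 180, 180].

### API

Orientations are given as [roll, pitch, yaw] about the fixed x, y, z axes, in that order (R = Rz(yaw) Ry(pitch) Rx(roll)).
In Python, from bench import * gives the robot as it stands.
- The arm moves only by the tool jog_arm, never from a script. Its argument "motion" is a list that holds one entry, the list of rows, each a list of 7 numbers: the turn, a rotation vector about the tool's x, y, z in degrees, then the shift along the tool's x, y, z in m, then the opening in per cent of the stroke, from 0 (shut) to 100 (fully open). A call has 1 to 12 rows; each row is the pose to reach, as a shift and turn from the pose commanded when the call began, along the tool's axes at that moment; what a row does not reach only later rows make up. A row lasts 1/10 s, in which the tool goes at most 50 mm and 8.59 degrees, less where a joint would pass 70% of its speed; a pose out of reach is approached as far as the arm can. A call with a gripper value outside its range is refused whole. The fingers move at their own pace and stop on an object; "force" is the grip in N (left out, the last holds). Time passes only in rows, so rows that repeat a pose let the fingers close. It gives the time, the measured TCP pose, the force and the opening at its end, in the units of the state.
- get_obs(): the state, without advancing time (a new reading comes with each control period).
- snapshot(name): name is "scene" or "top" or "wrist"; returns a dict with "img" (384x512x3 uint8, blue, green, red), "fx", "fy", "cx", "cy" (pixels), "T" (4x4, takes a point from camera to world coordinates); the wrist camera has in their place "T_tool_cam" (4x4, takes a point from camera to tool coordinates, whose origin is the TCP and whose axes are the flange's). Camera axes: x right, y down, z forward; pixel columns grow to the right and rows downward; lengths in m; the calibration is good to about 2 mm. A picture is of the moment at which its call begins: read the wrist's pose just before it. There is no depth.
- job_done(): hands the job in, once; it reports no verdict.
Trained networks look in a picture, given as the dict that the camera call returned (one of the last four; its "shot" number tells which), for a name from the list of things; names that differ only in an ending like _2 or _b are one class to them, and where a whole thing is asked for, a point or a joint stands for the part that bears it (a point fixed in the world has none). Each returns a list of dicts, best first, with "score" (0 to 1); they miss things now and then, are a little off and sometimes report something else, mostly with a low value. They report only what shows in the picture. A call takes as long as a camera call.
- regions_of(picture, name): "pixels" (384x512 bool, what is visible of it) and "bbox" ([left, top, width, height] in pixels, round what is visible of it).
The state is a dict: "time": time; "joint_pos": joint angles; "joint_velocities": joint speeds; "effort": joint torques, N m; "eef_pos": TCP position; "eef_rot": TCP orientation; "force": force on the tool from outside, world axes, zero at the start; "ft_torque": the same for the moment, N m; "finger_gap": finger opening in m.
Only numpy, scipy, OpenCV 4.12 (cv2) and the standard library are available. Lean on these libraries where they do the work, as an engineer would, in place of code of your own. Each camera call takes 0.05 s, during which the arm holds its last target. There are 200 camera calls.

### The job

The five lids of the curved organiser have been left ajar. Starting on its long flat end block, run your fingertips gently along the curve of the row to the other end, in one stroke without raising the hand on the way, so that the lids fold fully shut one after another. Do not grip, lift or push away the organiser, leave the cup, trimmer and tweezer alone, and finish with the hand clear.

Things in the scene. Friction and masses are not known exactly. Their poses are not given: they have to be found in the camera images.
- case: The curved organiser, a white plastic loose box of about 0.6 kg on the vanity: an arched row of five compartments, 40 mm wide, about 235 mm long, 24 mm high. Origin on the underside near the middle of the row, z up. The row runs from row_start (-x end of its frame) to row_end (+x end), bending steadily about a point on its -y side at 180 mm radius (measured to the row's centre line). It may stand at any yaw. It stands by its weight and must be neither lifted nor pushed away.
- row_start (a point): Centre of the top face of the long flat end block (40 x 40 mm, solid, 24 mm above the vanity) where the row begins, about 21 mm before the hinge end of the first lid.
- row_end (a point): Centre of the top face of the short flat end block (16 x 40 mm, same height) where the row ends.
- hinge1 (a point): Middle of the hinge line of lid 1 (counted from the long end block), 22 mm above the vanity (2 mm below the end blocks' tops). The lid reaches 33 mm from here along the row, towards row_end.
- hinge2 (a point): Middle of the hinge line of lid 2 (counted from the long end block), 22 mm above the vanity (2 mm below the end blocks' tops). The lid reaches 33 mm from here along the row, towards row_end.
- hinge3 (a point): Middle of the hinge line of lid 3 (counted from the long end block), 22 mm above the vanity (2 mm below the end blocks' tops). The lid reaches 33 mm from here along the row, towards row_end.
- hinge4 (a point): Middle of the hinge line of lid 4 (counted from the long end block), 22 mm above the vanity (2 mm below the end blocks' tops). The lid reaches 33 mm from here along the row, towards row_end.
- hinge5 (a point): Middle of the hinge line of lid 5 (counted from the long end block), 22 mm above the vanity (2 mm below the end blocks' tops). The lid reaches 33 mm from here along the row, towards row_end.
- lid1 (a joint): Opening angle (rad) of lid 1, a grey plate 33 x 36 x 4 mm hinged across the row at its row_start side. 0 is shut: top of the free edge level with the end blocks (24 mm up), hinge end 2 mm lower. It starts ajar at 0.35 to 0.6, free edge 11 to 19 mm higher than shut. Weak hinge friction (under 1 N at mid-lid) keeps it where left; no spring. Shut counts below 0.12.
- lid2 (a joint): Opening angle (rad) of lid 2, a grey plate 33 x 36 x 4 mm hinged across the row at its row_start side. 0 is shut: top of the free edge level with the end blocks (24 mm up), hinge end 2 mm lower. It starts ajar at 0.35 to 0.6, free edge 11 to 19 mm higher than shut. Weak hinge friction (under 1 N at mid-lid) keeps it where left; no spring. Shut counts below 0.12.
- lid3 (a joint): Opening angle (rad) of lid 3, a grey plate 33 x 36 x 4 mm hinged across the row at its row_start side. 0 is shut: top of the free edge level with the end blocks (24 mm up), hinge end 2 mm lower. It starts ajar at 0.35 to 0.6, free edge 11 to 19 mm higher than shut. Weak hinge friction (under 1 N at mid-lid) keeps it where left; no spring. Shut counts below 0.12.
- lid4 (a joint): Opening angle (rad) of lid 4, a grey plate 33 x 36 x 4 mm hinged across the row at its row_start side. 0 is shut: top of the free edge level with the end blocks (24 mm up), hinge end 2 mm lower. It starts ajar at 0.35 to 0.6, free edge 11 to 19 mm higher than shut. Weak hinge friction (under 1 N at mid-lid) keeps it where left; no spring. Shut counts below 0.12.
- lid5 (a joint): Opening angle (rad) of lid 5, a grey plate 33 x 36 x 4 mm hinged across the row at its row_start side. 0 is shut: top of the free edge level with the end blocks (24 mm up), hinge end 2 mm lower. It starts ajar at 0.35 to 0.6, free edge 11 to 19 mm higher than shut. Weak hinge friction (under 1 N at mid-lid) keeps it where left; no spring. Shut counts below 0.12.
- cup: Bystander: clear acrylic cup, 72 mm across the rim, 90 mm high, standing on the inner side of the bend. Origin under its centre.
- trimmer: Bystander: grey hair trimmer lying down, about 150 mm long, 36 mm wide, 30 mm high, on the outer side of the bend. Origin under the middle of its grip.
- tweezer: Bystander: steel tweezer lying flat, about 100 mm long, 8 mm high, on the inner side near the long end block. Origin under its middle.

How it is judged:
By the outcome, as a careful person would: the job done as asked, in the order asked, and still so for the second after the job is handed in, with the robot touching nothing.
It also fails if it takes over 42 s, if anything falls off the work surface, if the arm or the gripper's body presses on something with over 40 N, if the wrist force passes 120 N, or if a joint passes its speed limit or range.

## Working session

There is one attempt and no reset: what is moved stays moved. The work goes in short steps, Python scripts to look and compute and a tool call to move; the robot and the scene stay as the last step left them, time stands still between calls to the robot, and variables do not carry over. Pictures are saved under pics/ and viewed, about 8 in all and at most 12, crops included, and the job is handed in when it is done.

Besides the shell and the picture viewer there is one more tool, called after "Call:" by a JSON object that holds its "method" and its "body". jog_arm: Moves the arm, as the interface text tells. Its arguments: {"type":"object","properties":{"motion":{"type":"array","items":{"type":"array","items":{"type":"array","items":{"type":"number"}}}},"force":{"type":"number"}},"required":["motion"]}

```bash
mkdir -p pics; cat > h.py <<'E'
from bench import *
import numpy as np, cv2
def ray(s,u,v,z):
    T=np.array(s["T"]); d=T[:3,:3]@np.array([(u-s["cx"])/s["fx"],(v-s["cy"])/s["fy"],1]); o=T[:3,3]
    return o+d*(z-o[2])/d[2]
def proj(s,p):
    T=np.linalg.inv(np.array(s["T"])); q=T[:3,:3]@np.array(p)+T[:3,3]
    return np.array([s["fx"]*q[0]/q[2]+s["cx"],s["fy"]*q[1]/q[2]+s["cy"]])
E
python3 - <<'E'
from h import *
s=snapshot("top"); c=snapshot("scene")
cv2.imwrite("pics/top.png",cv2.resize(s["img"],(800,600))); cv2.imwrite("pics/scene.png",cv2.resize(c["img"],(800,600)))
print(get_obs()); print(s["T"],s["fx"]); print(c["T"])
for n in ["case","row_start","row_end","lid1","hinge1","lid5","cup","trimmer","tweezer"]:
    for r in regions_of(s,n)[:6]:
        ys,xs=np.nonzero(r["pixels"]); print(n,round(r["score"],2),r["bbox"],xs.mean().round(1),ys.mean().round(1),len(xs),ray(s,xs.mean(),ys.mean(),.024).round(3))
E
```

```text
{'time': 0.1, 'joint_pos': array([ 6.84682130e+01,  1.64502083e+01,  9.04167829e+01,  7.44298979e-04,
        7.32576479e+01, -8.59335215e+00]), 'joint_velocities': array([ 0.01120754, -0.11864515, -0.14946893, -0.04086528,  0.20778998,
       -0.07047499]), 'effort': array([ 7.03649380e-05, -4.07293940e+01, -2.93699473e+01, -1.61571252e-04,
        3.39883991e-03, -8.65957759e-07]), 'eef_pos': array([0.15088415, 0.65734601, 0.25204166]), 'eef_rot': array([-1.79876867e+02, -1.93279102e-02,  1.67061329e+02]), 'force': array([-0.16836708, -0.2255864 , -0.63499091]), 'ft_torque': array([-0.00125543, -0.02131635, -0.04053761]), 'finger_gap': 0.0848878556148433}
[[ 1.44822897e-04 -9.95043303e-01  9.94424681e-02  4.98021833e-01]
 [-9.99870835e-01  1.45409982e-03  1.60062045e-02  2.13407154e-02]
 [-1.60714659e-02 -9.94319416e-02 -9.94914568e-01  8.25258284e-01]
 [ 0.00000000e+00  0.00000000e+00  0.00000000e+00  1.00000000e+00]] 395.17953836970645
[[-0.20281002  0.69774187 -0.6870403   1.16295705]
 [ 0.97921374  0.14241767 -0.14442179  0.14467265]
 [-0.00292245 -0.70204949 -0.71212216  0.641
[... 840 characters left out ...]
] 229.6 193.4 2356 [0.573 0.094 0.024]
lid5 0.6 [243.0, 167.5, 19.4, 18.4] 251.8 173.9 255 [0.614 0.048 0.024]
lid5 0.59 [218.7, 188.7, 22.3, 20.0] 228.9 199.7 222 [0.561 0.095 0.024]
lid5 0.56 [184.4, 207.9, 22.8, 20.1] 196.8 215.4 285 [0.529 0.16  0.024]
lid5 0.53 [231.2, 181.0, 21.1, 16.9] 241.9 187.7 245 [0.585 0.069 0.024]
lid5 0.5 [207.4, 201.3, 18.3, 20.5] 213.4 209.1 290 [0.541 0.126 0.024]
lid5 0.42 [180.8, 147.6, 92.8, 81.5] 229.5 193.6 2320 [0.573 0.094 0.024]
cup 0.93 [151.5, 119.7, 40.5, 42.9] 170.7 140.8 1270 [0.683 0.217 0.024]
trimmer 0.56 [229.8, 206.5, 65.1, 57.4] 261.1 234.4 1319 [0.49  0.029 0.024]
tweezer 0.57 [230.7, 88.4, 24.5, 40.3] 240.4 106.3 305 [0.756 0.072 0.024]
```

View pics/top.png

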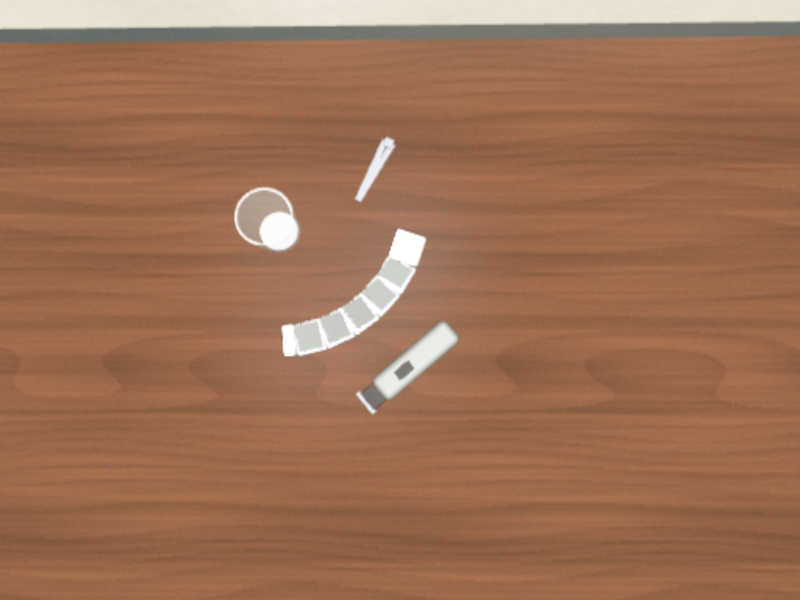

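View pics/scene.png

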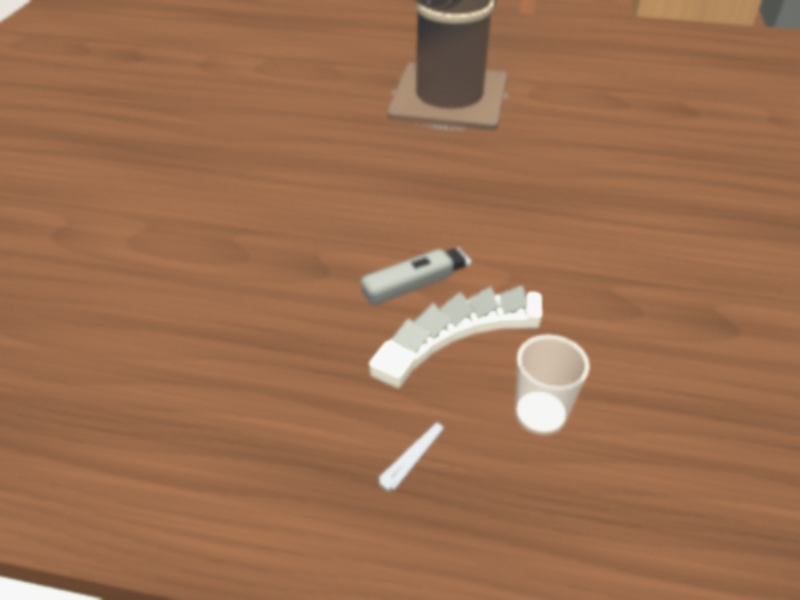

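Top view (800-px scale): long block at (407,247), short block at (289,340), lids in between, cup at (264,215), tweezer at (375,170), trimmer at (408,366). The row bends about the cup/tweezer side. The scene view agrees and shows all five lids ajar. Next I fit the case model to both pictures.

```bash
cat >> h.py <<'E'
R=.18
S0,S1=-97.5e-3,109.5e-3   # block centres, arc length from middle
def arc(p,s,off=0):
    "p=(cx,cy,phi): bend centre and direction of row middle; s along row (start->end is clockwise about centre)"
    a=p[2]-s/R; return np.array([p[0]+(R+off)*np.cos(a),p[1]+(R+off)*np.sin(a)]), np.degrees(a)-90
E
python3 - <<'E'
from h import *
from scipy.optimize import least_squares
import sys
s=snapshot("top"); c=snapshot("scene")
mask={}
for nm,q in(("top",s),("scene",c)):
    m=None
    for r in regions_of(q,"row_end")+regions_of(q,"case"):
        if r["pixels"].sum()>1500: m=r["pixels"]; break
    m=cv2.dilate(m.astype(np.uint8),np.ones((9,9)))
    hsv=cv2.cvtColor(q["img"],cv2.COLOR_BGR2HSV); g=q["img"].min(2).astype(int)
    w=((g>215)&(m>0)).astype(np.uint8)
    n,l,st,ce=cv2.connectedComponentsWithStats(cv2.morphologyEx(w,cv2.MORPH_OPEN,np.ones((5,5))))
    for i in range(1,n): print(nm,st[i],ce[i].round(1),ray(q,*ce[i],.024).round(4))
    mask[nm]=m
# silhouette fit in the top view: bright outline vs polygon
full=(cv2.cvtColor(s["img"],cv2.COLOR_BGR2HSV)[...,1]<75).astype(np.uint8)&mask["top"]
yy,xx=np.nonzero(full)
def cost(p):
    K=8; best=np.zeros((384*K//2,512*K//2),np.uint8)
    for z in(0,.024):
        pts=[arc(p,t,.02)[0] for t in np.linspace(-.1175,.1175,25)]+[arc(p,t,-.02)[0] for t in np.linspace(.1175,-.1175,25)]
        cv2.fillPoly(best,[np.array([proj(s,[*a,z])*4+1.5 for a in pts]).round().astype(np.int32)],255)
    r=cv2.resize(best,(512,384),interpolation=cv2.INTER_AREA)/255.
    return np.abs(r-full).sum()
from scipy.optimize import minimize
a,b=ray(s,260.5,158,.024)[:2],ray(s,185,217.6,.024)[:2]
print("chord",np.linalg.norm(a-b),"expect .196",a,b)
# init: centre from chord
mid=(a+b)/2;d=(b-a)/np.linalg.norm(b-a);nrm=np.array([d[1],-d[0]])
C=mid+nrm*np.sqrt(R**2-(np.linalg.norm(b-a)/2)**2); phi=np.arctan2(*(mid-C)[::-1])+ (S0+S1)/2/R
p0=[*C,phi]
r=minimize(cost,p0,method="Nelder-Mead",options=dict(initial_simplex=np.array([p0]+[np.array(p0)+v for v in np.diag([.01,.01,.06])])))
p=r.x;print("p",p.tolist(),r.fun,full.sum())
for t in(S0,-.0775,.1015,S1): print(t,arc(p,t)[0].round(4),arc(p,t)[1].round(1))
for nm,q in(("top",s),("scene",c)):
    im=cv2.resize(q["img"],None,fx=4,fy=4,interpolation=cv2.INTER_CUBIC)
    for o in(-.02,0,.02):
        pl=np.array([proj(q,[*arc(p,t,o)[0],.024])*4+1.5 for t in np.linspace(-.1175,.1175,40)]).astype(int)
        cv2.polylines(im,[pl],False,(0,0,255),1)
    for t in(S0,S1): cv2.circle(im,tuple((proj(q,[*arc(p,t)[0],.024])*4).astype(int)),5,(255,0,0),-1)
    x,y=pl.mean(0).astype(int); np.save("p.npy",p)
    cv2.imwrite(f"pics/fit_{nm}.png",im[max(0,y-250):y+250,max(0,x-300):x+300])
i=[cv2.imread(f"pics/fit_{n}.png") for n in("top","scene")]
cv2.imwrite("pics/fit.png",cv2.hconcat([cv2.resize(k,(400,400*k.shape[0]//k.shape[1]))[:330] for k in i]) if i[0].shape==i[1].shape else i[0])
E
```

```text
top [249 148  22  21 365] [259.8 158.2] [0.6459 0.0321 0.024 ]
top [181 208  10  20 165] [184.9 217.6] [0.5242 0.1841 0.024 ]
scene [330 188  16  17 179] [339.2 196.9] [0.534  0.1815 0.024 ]
scene [313 200   9   6  52] [316.9 202.4] [0.5573 0.1409 0.024 ]
scene [296 205   6   5  30] [298.5 207. ] [0.5763 0.1083 0.024 ]
scene [238 219  28  22 427] [251.3 229.5] [0.6485 0.0325 0.024 ]
chord 0.19608583344273822 expect .196 [0.64642059 0.03054495] [0.52421155 0.18388968]
p [0.7042978165136228, 0.20143843347535545, -2.439202834302061] 91.95686274509804 2438
-0.0975 [0.6465 0.031 ] -198.7
-0.0775 [0.628  0.0384] -205.1
0.1015 [0.526  0.1766] -262.1
0.1095 [0.5251 0.1845] -264.6
```

View pics/fit.png

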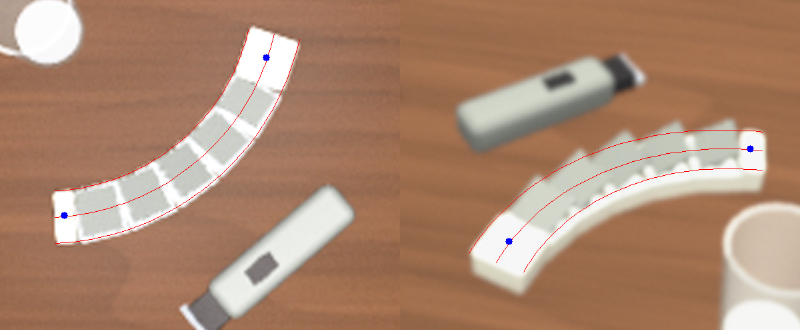

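The fit is good: chord 196.1 mm against 195.8 expected, and the outline matches in both views. Next I go above the long block with the gripper closed.

```bash
cat >> h.py <<'E'
from scipy.spatial.transform import Rotation as Ro
def Rt(yaw): return Ro.from_euler("xyz",[180,0,yaw],degrees=True)
def rows(cur,targets,g=0):
    "cur, targets: (x,y,z,yaw)"
    out=[]
    for t in targets:
        v=(Rt(cur[3]).inv()*Rt(t[3])).as_rotvec(degrees=True)
        d=Rt(cur[3]).inv().apply(np.array(t[:3])-cur[:3])
        out.append([round(float(x),2)+0 for x in v]+[round(float(x),4)+0 for x in d]+[g])
    return out
E
python3 - <<'E'
from h import *
p=np.load("p.npy")
xy,h=arc(p,S0-.001); print(xy,h%360)
print(rows((.151,.658,.253,167.06),[(*xy,.2,h)]))
try: print(tip_reach)
except Exception as e: print(e)
E
```

```text
[0.64747353 0.03064323] 161.597496007247
[[0.0, 0.0, 5.46, -0.6243, -0.5002, 0.053, 0]]
0.022
```

Call:
{"method": "jog_arm", "body": {"motion": [[[0,0,5.46,-0.6243,-0.5002,0.053,0],[0,0,5.46,-0.6243,-0.5002,0.053,0],[0,0,5.46,-0.6243,-0.5002,0.053,0],[0,0,5.46,-0.6243,-0.5002,0.053,0],[0,0,5.46,-0.6243,-0.5002,0.053,0],[0,0,5.46,-0.6243,-0.5002,0.053,0],[0,0,5.46,-0.6243,-0.5002,0.053,0],[0,0,5.46,-0.6243,-0.5002,0.053,0],[0,0,5.46,-0.6243,-0.5002,0.053,0],[0,0,5.46,-0.6243,-0.5002,0.053,0],[0,0,5.46,-0.6243,-0.5002,0.053,0],[0,0,5.46,-0.6243,-0.5002,0.053,0]]]}}

```text
time: 2.05
eef_pos: [0.5237, 0.1866, 0.214]
eef_rot: [180.0, 0.0, 161.6]
force: [0.4, 0.9, -0.0]
finger_gap: 0.0
```

```bash
python3 - <<'E'
from h import *
p=np.load("p.npy"); o=get_obs(); print(o["eef_pos"],o["joint_velocities"].round(1))
xy,h=arc(p,S0-.001)
print(rows((*o["eef_pos"],161.6),[(*xy,.12,161.6)]))
E
```

```text
[0.52372658 0.1866202  0.21397291] [-47.1  20.4 -17.7   0.2  -3.2 -46.7]
[[0.0, 0.0, 0.0, -0.1667, -0.1089, 0.094, 0]]
```

Call:
{"method": "jog_arm", "body": {"motion": [[[0,0,0,-0.1667,-0.1089,0.094,0],[0,0,0,-0.1667,-0.1089,0.094,0],[0,0,0,-0.1667,-0.1089,0.094,0],[0,0,0,-0.1667,-0.1089,0.094,0],[0,0,0,-0.1667,-0.1089,0.094,0],[0,0,0,-0.1667,-0.1089,0.094,0],[0,0,0,-0.1667,-0.1089,0.094,0],[0,0,0,-0.1667,-0.1089,0.094,0]]]}}

```text
time: 2.85
eef_pos: [0.6463, 0.0335, 0.1205]
eef_rot: [180.0, 0.0, 161.7]
force: [-0.2, -0.4, -0.1]
finger_gap: 0.0001
```

```bash
python3 - <<'E'
from h import *
p=np.load("p.npy"); w=snapshot("wrist"); t=snapshot("top"); o=get_obs(); print(o["time"],o["eef_pos"],o["eef_rot"],o["force"],o["joint_velocities"].round(1))
im=w["img"]
Tt=np.eye(4);Tt[:3,:3]=Ro.from_euler("xyz",o["eef_rot"],degrees=True).as_matrix();Tt[:3,3]=o["eef_pos"]
w["T"]=Tt@np.array(w["T_tool_cam"]); im=cv2.resize(im,None,fx=1.5,fy=1.5)
for f in(-.02,.02):
    for a in np.linspace(-.1175,.1175,60):
        q=proj(w,[*arc(p,a,f)[0],.024])*1.5
        if (abs(q)<2000).all(): cv2.circle(im,tuple(q.astype(int)),2,(0,0,255),-1)
cv2.imwrite("pics/w1.png",im)
xy,h=arc(p,S0-.001); print(xy)
E
```

```text
2.95 [0.64632941 0.03369976 0.12076755] [1.79977620e+02 7.69245873e-02 1.61697581e+02] [-0.54503626  0.59236036 -0.53738504] [-0.   0.  -0.1 -0.2 -0.2 -0.1]
[0.64747353 0.03064323]
```

View pics/w1.png

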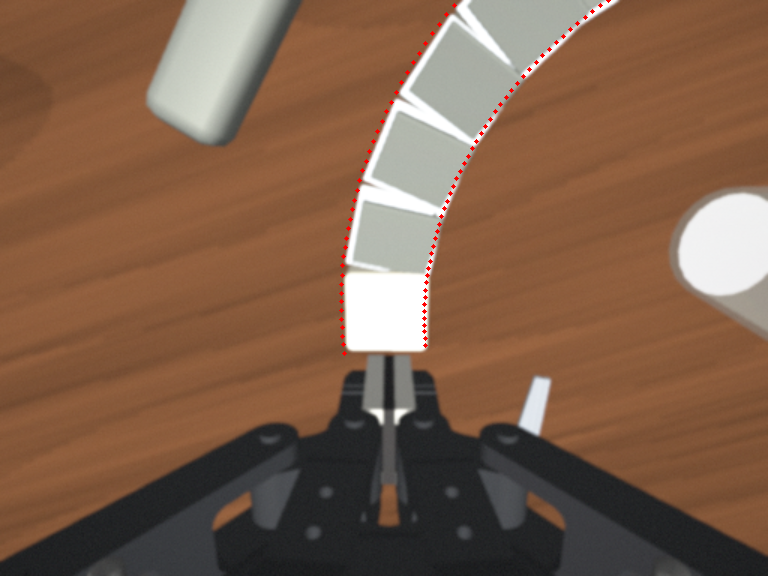

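Wrist view: the long block spans px (345–427, 272–350), and the fitted outline (red) lies on the case within about 1 mm. Trimmer and cup are well clear. Next I descend over the block.

```bash
python3 - <<'E'
from h import *
print(rows((.6463,.0337,.1208,161.7),[(.6475,.0306,.051,161.6)]))
E
```

```text
[[0.0, 0.0, 0.1, -0.0021, -0.0026, 0.0698, 0]]
```

Call:
{"method": "jog_arm", "body": {"motion": [[[0,0,0.1,-0.002,-0.0026,0.03,0],[0,0,0.1,-0.002,-0.0026,0.055,0],[0,0,0.1,-0.002,-0.0026,0.067,0],[0,0,0.1,-0.002,-0.0026,0.0698,0],[0,0,0.1,-0.002,-0.0026,0.0698,0],[0,0,0.1,-0.002,-0.0026,0.0698,0]]]}}

```text
time: 3.55
eef_pos: [0.6486, 0.0295, 0.0516]
eef_rot: [180.0, 0.2, 161.5]
force: [0.3, 0.5, 0.2]
finger_gap: -0.0002
```

Call:
{"method": "jog_arm", "body": {"motion": [[[0,0,0,0,0,0.001,0],[0,0,0,0,0,0.002,0],[0,0,0,0,0,0.003,0],[0,0,0,0,0,0.003,0]]]}}

```text
time: 3.95
eef_pos: [0.6475, 0.0293, 0.0469]
eef_rot: [-180.0, -0.0, 161.5]
force: [0.5, -0.1, -0.2]
finger_gap: 0.0003
```

Call:
{"method": "jog_arm", "body": {"motion": [[[0,0,0,0,0,0.0005,0],[0,0,0,0,0,0.001,0],[0,0,0,0,0,0.001,0]]]}}

```text
time: 4.25
eef_pos: [0.6476, 0.0293, 0.0461]
eef_rot: [-180.0, -0.0, 161.5]
force: [-0.7, 0.4, 2.1]
finger_gap: -0.0001
```

```bash
python3 - <<'E'
from h import *
for i in range(3):
    w=snapshot("wrist"); o=get_obs(); print(o["eef_pos"].round(4),o["force"].round(2),o["ft_torque"].round(3),o["effort"].round(2))
E
```

```text
[0.6476 0.0294 0.0461] [-1.33 -0.03  1.47] [ 0.017  0.146 -0.019] [ 0.000e+00 -4.064e+01 -2.358e+01  3.000e-02 -2.200e-01 -0.000e+00]
[0.6476 0.0294 0.0461] [-1.12 -0.22  2.98] [-0.029  0.171  0.028] [ 1.000e-02 -4.055e+01 -2.354e+01  3.000e-02 -2.400e-01 -0.000e+00]
[0.6476 0.0293 0.0462] [-1.53  0.08  2.37] [-0.014  0.207 -0.012] [ 1.000e-02 -4.045e+01 -2.350e+01  4.000e-02 -2.600e-01 -0.000e+00]
```

Gentle contact on the block (about 2 N at TCP z 0.0461). Next I plan the stroke.

```bash
cat > stroke.py <<'E'
from h import *
import json,sys
p=np.load("p.npy"); off=np.array([.6476,.0295])-arc(p,-.0985)[0]; N=48
u=np.linspace(0,1,N+1); f=np.clip(u,0,1); f=np.interp(u,[0,.06,.94,1],[0,.03,.97,1])
tg=[]
for i in range(N+1):
    k=max(0,1-i/12); xy,h=arc(p,-.0985+.2125*f[i]); tg.append((*(xy+off*k),.0460+.0005*(1-k),h%360-.1*k))
if __name__=="__main__":
    for c in range(4): print(json.dumps(rows(tg[12*c],tg[12*c+1:12*c+13])),"end",np.round(tg[12*c+12],4))
E
python3 stroke.py
```

```text
[[0.0, 0.0, 0.7, 0.0023, 0.0001, 0.0, 0], [0.0, 0.0, 1.39, 0.0045, 0.0002, -0.0001, 0], [0.0, 0.0, 2.18, 0.0071, 0.0004, -0.0001, 0], [0.0, 0.0, 3.68, 0.0118, 0.0007, -0.0002, 0], [0.0, 0.0, 5.18, 0.0166, 0.0012, -0.0002, 0], [0.0, 0.0, 6.68, 0.0213, 0.0017, -0.0003, 0], [0.0, 0.0, 8.17, 0.0261, 0.0024, -0.0003, 0], [0.0, 0.0, 9.67, 0.0308, 0.0032, -0.0003, 0], [0.0, 0.0, 11.17, 0.0355, 0.0042, -0.0004, 0], [0.0, 0.0, 12.66, 0.0401, 0.0052, -0.0004, 0], [0.0, 0.0, 14.16, 0.0448, 0.0064, -0.0005, 0], [0.0, 0.0, 15.66, 0.0494, 0.0077, -0.0005, 0]] end [6.032000e-01 5.250000e-02 4.650000e-02 1.458403e+02]
[[0.0, 0.0, 1.51, 0.0047, 0.0001, 0.0, 0], [0.0, 0.0, 3.01, 0.0095, 0.0002, 0.0, 0], [0.0, 0.0, 4.52, 0.0142, 0.0006, 0.0, 0], [0.0, 0.0, 6.02, 0.0189, 0.001, 0.0, 0], [0.0, 0.0, 7.53, 0.0236, 0.0016, 0.0, 0], [0.0, 0.0, 9.03, 0.0283, 0.0022, 0.0, 0], [0.0, 0.0, 10.54, 0.0329, 0.003, 0.0, 0], [0.0, 0.0, 12.04, 0.0376, 0.004, 0.0, 0], [0.0, 0.0, 13.55, 0.0422, 0.005, 0.0, 0], [0.0, 0.0, 15.05, 0.0467, 0.0062, 0.0, 0], [0.0, 0.0, 16.56, 0.0513, 0.0075, 0.0, 0], [0.0, 0.0, 18.06, 0.0558, 
[... 500 characters left out ...]
, 0.0, 16.56, 0.0513, 0.0075, 0.0, 0], [0.0, 0.0, 18.06, 0.0558, 0.0089, 0.0, 0]] end [5.348000e-01 1.407000e-01 4.650000e-02 1.097139e+02]
[[0.0, 0.0, 1.51, 0.0047, 0.0001, 0.0, 0], [0.0, 0.0, 3.01, 0.0095, 0.0002, 0.0, 0], [0.0, 0.0, 4.52, 0.0142, 0.0006, 0.0, 0], [0.0, 0.0, 6.02, 0.0189, 0.001, 0.0, 0], [0.0, 0.0, 7.53, 0.0236, 0.0016, 0.0, 0], [0.0, 0.0, 9.03, 0.0283, 0.0022, 0.0, 0], [0.0, 0.0, 10.54, 0.0329, 0.003, 0.0, 0], [0.0, 0.0, 12.04, 0.0376, 0.004, 0.0, 0], [0.0, 0.0, 13.55, 0.0422, 0.005, 0.0, 0], [0.0, 0.0, 14.35, 0.0446, 0.0056, 0.0, 0], [0.0, 0.0, 15.05, 0.0467, 0.0062, 0.0, 0], [0.0, 0.0, 15.76, 0.0489, 0.0068, 0.0, 0]] end [5.24700e-01 1.89000e-01 4.65000e-02 9.39566e+01]
```

Call:
{"method": "jog_arm", "body": {"motion": [[[0,0,0.7,0.0023,0.0001,0,0],[0,0,1.39,0.0045,0.0002,-0.0001,0],[0,0,2.18,0.0071,0.0004,-0.0001,0],[0,0,3.68,0.0118,0.0007,-0.0002,0],[0,0,5.18,0.0166,0.0012,-0.0002,0],[0,0,6.68,0.0213,0.0017,-0.0003,0],[0,0,8.17,0.0261,0.0024,-0.0003,0],[0,0,9.67,0.0308,0.0032,-0.0003,0],[0,0,11.17,0.0355,0.0042,-0.0004,0],[0,0,12.66,0.0401,0.0052,-0.0004,0],[0,0,14.16,0.0448,0.0064,-0.0005,0],[0,0,15.66,0.0494,0.0077,-0.0005,0]]]}}

```text
time: 5.6
eef_pos: [0.6023, 0.0527, 0.046]
eef_rot: [-180.0, -0.1, 145.7]
force: [0.2, 1.3, 0.1]
finger_gap: -0.0001
```

```bash
python3 - <<'E'
from h import *
p=np.load("p.npy")
for i in range(2):
    t=snapshot("scene"); o=get_obs(); print(o["time"],o["eef_pos"].round(4),o["eef_rot"].round(2),o["force"].round(2),o["joint_velocities"].round(1), "radius",np.hypot(*(o["eef_pos"][:2]-p[:2])))
w=snapshot("scene"); im=cv2.resize(w["img"][140:300,190:400],None,fx=3.6,fy=3.6,interpolation=cv2.INTER_CUBIC); cv2.imwrite("pics/s1.png",im)
E
```

```text
5.65 [0.6018 0.0531 0.0459] [-1.7996e+02 -9.0000e-02  1.4571e+02] [0.42 0.53 1.06] [-0.3  0.4 -1.   0.   0.5 -3.6] radius 0.18032326646136856
5.7 [0.6021 0.0529 0.046 ] [-1.7996e+02 -1.0000e-01  1.4582e+02] [0.53 0.76 1.08] [-0.3  0.5 -0.6 -0.   0.  -1.5] radius 0.18031454518123619
```

View pics/s1.png

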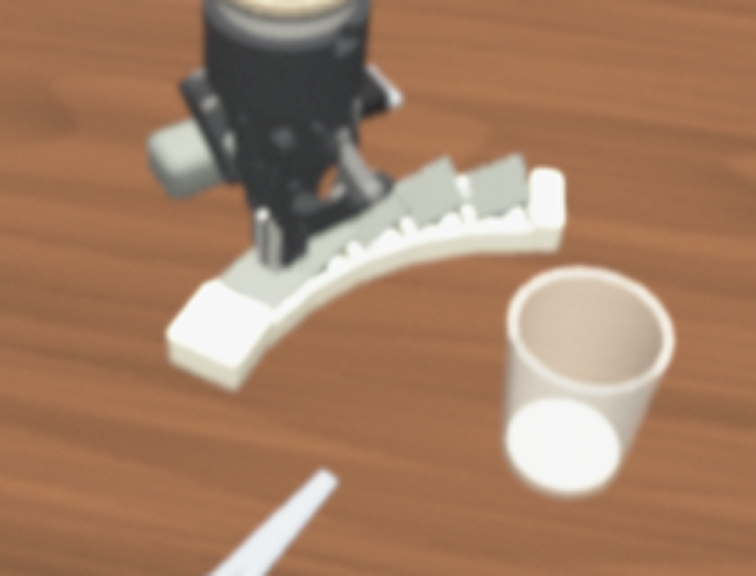

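Lid 1 (near (265,280)) lies flat, the fingertips are at about (280,255), and the case has not moved. On the arc within 0.3 mm, with about 1 N. Continuing.

Call:
{"method": "jog_arm", "body": {"motion": [[[0,0,1.51,0.0047,0.0001,0,0],[0,0,3.01,0.0095,0.0002,0,0],[0,0,4.52,0.0142,0.0006,0,0],[0,0,6.02,0.0189,0.001,0,0],[0,0,7.53,0.0236,0.0016,0,0],[0,0,9.03,0.0283,0.0022,0,0],[0,0,10.54,0.0329,0.003,0,0],[0,0,12.04,0.0376,0.004,0,0],[0,0,13.55,0.0422,0.005,0,0],[0,0,15.05,0.0467,0.0062,0,0],[0,0,16.56,0.0513,0.0075,0,0],[0,0,18.06,0.0558,0.0089,0,0]]]}}

```text
time: 6.95
eef_pos: [0.5621, 0.091, 0.0465]
eef_rot: [180.0, 0.0, 127.7]
force: [1.3, -1.4, 1.8]
finger_gap: -0.0
```

Call:
{"method": "jog_arm", "body": {"motion": [[[0,0,1.51,0.0047,0.0001,0,0],[0,0,3.01,0.0095,0.0002,0,0],[0,0,4.52,0.0142,0.0006,0,0],[0,0,6.02,0.0189,0.001,0,0],[0,0,7.53,0.0236,0.0016,0,0],[0,0,9.03,0.0283,0.0022,0,0],[0,0,10.54,0.0329,0.003,0,0],[0,0,12.04,0.0376,0.004,0,0],[0,0,13.55,0.0422,0.005,0,0],[0,0,15.05,0.0467,0.0062,0,0],[0,0,16.56,0.0513,0.0075,0,0],[0,0,18.06,0.0558,0.0089,0,0]]]}}

```text
time: 8.15
eef_pos: [0.5347, 0.1405, 0.0462]
eef_rot: [-180.0, 0.0, 109.7]
force: [1.2, -2.7, 1.2]
finger_gap: -0.0003
```

```bash
python3 - <<'E'
from h import *
p=np.load("p.npy"); t=snapshot("scene"); o=get_obs(); print(o["time"],o["eef_pos"].round(4),o["eef_rot"].round(2),o["force"].round(2),"radius",np.hypot(*(o["eef_pos"][:2]-p[:2])))
E
```

```text
8.2 [0.5346 0.141  0.0463] [-1.7998e+02  1.0000e-02  1.0965e+02] [ 0.75 -0.8   1.77] radius 0.18017364770203742
```

Tracking is fine and the forces stay around 2–3 N. Last part of the stroke, then a straight lift.

Call:
{"method": "jog_arm", "body": {"motion": [[[0,0,1.51,0.0047,0.0001,0,0],[0,0,3.01,0.0095,0.0002,0,0],[0,0,4.52,0.0142,0.0006,0,0],[0,0,6.02,0.0189,0.001,0,0],[0,0,7.53,0.0236,0.0016,0,0],[0,0,9.03,0.0283,0.0022,0,0],[0,0,10.54,0.0329,0.003,0,0],[0,0,12.04,0.0376,0.004,0,0],[0,0,13.55,0.0422,0.005,0,0],[0,0,14.35,0.0446,0.0056,0,0],[0,0,15.05,0.0467,0.0062,0,0],[0,0,15.76,0.0489,0.0068,0,0]]]}}

```text
time: 9.4
eef_pos: [0.5246, 0.1889, 0.0462]
eef_rot: [-180.0, 0.0, 93.9]
force: [0.1, -0.3, -0.0]
finger_gap: -0.0003
```

Call:
{"method": "jog_arm", "body": {"motion": [[[0,0,0,0,0,0,0],[0,0,0,0,0,-0.01,0],[0,0,0,0,0,-0.03,0],[0,0,0,0,0,-0.06,0],[0,0,0,0,0,-0.1,0],[0,0,0,0,0,-0.14,0],[0,0,0,0.04,0,-0.16,0],[0,0,0,0.09,0,-0.16,0],[0,0,0,0.14,0,-0.16,0],[0,0,0,0.17,0,-0.16,0],[0,0,0,0.17,0,-0.16,0],[0,0,0,0.17,0,-0.16,0]]]}}

```text
time: 10.6
eef_pos: [0.5127, 0.3588, 0.2068]
eef_rot: [180.0, 0.0, 94.0]
force: [-0.5, -0.9, 1.1]
finger_gap: -0.0001
```

```bash
python3 - <<'E'
from h import *
p=np.load("p.npy"); t=snapshot("top"); c=snapshot("scene"); o=get_obs(); print(o["time"],o["eef_pos"].round(4),o["force"].round(2),o["joint_velocities"].round(1))
ims=[]
for q in(c,t):
    im=cv2.resize(q["img"],None,fx=4,fy=4,interpolation=cv2.INTER_CUBIC)
    if q is t:
        for f in(-.02,.02):
            cv2.polylines(im,[np.array([proj(q,[*arc(p,a,f)[0],.024])*4+1.5 for a in np.linspace(-.1175,.1175,40)]).astype(int)],False,(0,0,255),1)
    x,y=(proj(q,[*arc(p,0)[0],.024])*4).astype(int); ims.append(im[y-250:y+250,x-300:x+100] if q is t else im[y-200:y+300,x-200:x+200])
cv2.imwrite("pics/end.png",cv2.hconcat(ims))
E
```

```text
10.7 [0.5131 0.3576 0.2065] [-1.04 -0.09 -0.36] [-0.7 -0.1  0.3  0.2 -0.2  0.2]
```

View pics/end.png

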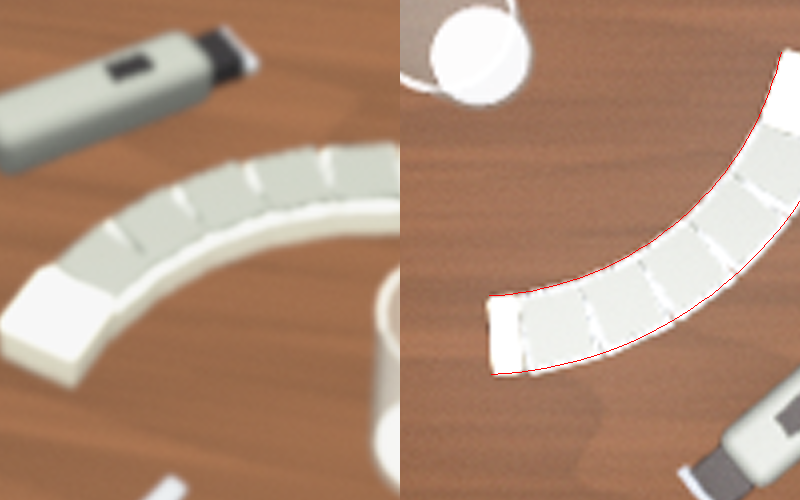

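All five lids lie flat, the case still matches the starting outline (red), and the hand is clear. Handing in.

```bash
python3 -c "
from bench import *
print(job_done())"
```

```text
the job is handed in; nothing more can be done
None
```

All five lids are shut, and I handed the job in at about 10.7 s of the 42 s allowed. I set the closed fingertips down on the long end block at about 2 N. One stroke along the 180 mm arc then took them to the short end block, and I lifted straight up and moved clear.

- **Lids:** in the last pictures all five lie flat. I did not measure their angles.
- **Force:** readings taken at pauses along the stroke stayed around 3 N or less. After the first fifth of the stroke I held the tool still on the row for 0.15 s to check it. I also let it come up by up to 0.5 mm over that part.
- **Case:** its outline at the end still matches the one fitted at the start, in the part of the picture I viewed.
- **Bystanders:** the cup, trimmer and tweezer were never approached. I did not re-measure their positions.

No check failed or disagreed.

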